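# Set the stirrer's fine knob to its far notch without moving the coarse knob

### The arm

A 7-joint arm with a two-finger parallel gripper is mounted at the origin on a cart in front of the work surface, level with it; the furniture and walls round the work are solid. World frame = base frame: x ahead of the robot, y to its left, z up, the work surface at z = 0. Lengths are in m, angles in degrees, forces in N, time in s.
With the tool pointing down it reaches from about 0.425 to 0.875 m from the base axis. Payload 4.7 kg.
Tool frame: the origin (TCP) lies at the very end of the fingers, on their centre line; the grasp point (between the pads) lies behind it (env.pinch_z is the z of the grasp point in the tool frame, in m); z points along the fingers, y is the direction in which the jaws open and shut (so a half turn about z gives the same grasp; the last joint's range is limited). The gripper opens to 87 mm and grips with 3 to 60 N. Pads are 19 mm wide; open, the fingers measure 117 mm over their backs; the gripper's body (75 mm by 190 mm) begins 51 mm behind the grasp point.
Start: joints at [-72.645, 18.392, -4.016, 83.108, 1.295, 78.541, -3.26], TCP at [0.185, 0.623, 0.192] pointing down, gripper open.
Joint ranges: [-163.93, 163.93], [-17.29, 119.83], [-79.2, 71.16], [3.27, 140.29], [-89.18, 269.18], [5.43, 117.66], [-154.24, 154.24]. Speed limits (degrees/s): [147.25, 147.25, 180, 180, 180, 180, 180].

### API

Orientations are given as [roll, pitch, yaw] about the fixed x, y, z axes, in that order (R = Rz(yaw) Ry(pitch) Rx(roll)).
In Python, from cell import readout, read_camera, env gives the robot as it stands. The module is installed in compiled form; this text tells all that it offers.
- The arm moves only by the tool servo_tool, never from a script. Its argument "plan" is a list that holds one entry, the list of rows, each a list of 5 numbers: the finger opening in m, from 0 to 0.087, then the shift along the tool's x, y, z in m, then the turn about the tool's z in rad. In form: [[[jaw, x, y, z, yaw], ...]]. A call has 1 to 12 rows; each row is the pose to reach, as a shift and turn from the pose measured when the call began, along the tool's axes at that moment; what a row does not reach only later rows make up. A row lasts 1/12 s, in which the tool goes at most 41.7 mm and 7.16 degrees, less where a joint would pass 70% of its speed; a pose out of reach is approached as far as the arm can. A call with a gripper value outside its range is refused whole. The fingers move at their own pace and stop on an object; "force" is the grip in N (left out, the last holds). Time passes only in rows, so rows that repeat a pose let the fingers close. It gives the time, the measured TCP pose, the force and the opening at its end, in the units of the state.
- readout.get_obs(): the state, without advancing time (a new reading comes with each control period).
- read_camera(name): name is "scene" or "top" or "wrist"; returns a dict with "image" (480x640x3 uint8, red, green, blue), "range_z" (480x640 float32, m along the optical axis (not along the pixel's ray), 0 where there is no reading), "mtx" (3x3 intrinsics, pixels), "camera_from_world" (4x4, takes a point from world to camera coordinates). Camera axes: x right, y up, looking along -z (the intrinsics and any distortion apply to the point x, -y, -z); pixel columns grow to the right and rows downward; lengths in m; the calibration is good to about 2 mm. The wrist camera is an equidistant fisheye: a pixel r from the principal point sees the ray r / f radians off the axis. A picture is of the moment at which its call begins.
- env.sign_off(): hands the job in, once; it reports no verdict.
The state is a dict: "time_s": time; "qpos": joint angles; "joint_velocities": joint speeds; "effort": joint torques, N m; "tool_pos": TCP position; "tool_rot": TCP orientation; "force": force on the tool from outside, world axes, zero at the start; "wrist_torque": the same for the moment, N m; "grip_width": finger opening in m.
Only numpy, scipy, OpenCV 4.12 (cv2) and the standard library are available. Lean on these libraries where they do the work, as an engineer would, in place of code of your own. Each camera call takes 0.05 s, during which the arm holds its last target. There are 200 camera calls.

### The job

On the stirrer, take the small upper bar knob, push it down gently against its spring until you feel it seat firmly, and keeping it down turn it clockwise until you feel the end of its travel. Then let it spring all the way up in that far notch and let go. Do not lean on the seat or on the end stop, and do not shift the setting of the large ring knob underneath or move the bottle on the plate.

Things in the scene. Friction and masses are not known exactly. Their poses are not given: they have to be found in the camera images.
- stirrer: white bench stirrer, 190 x 130 mm, deck 56 mm high, fixed to the counter; origin at the centre of its underside, its front (x-) faces the robot, more or less turned. On the front of its deck, 55 mm in -x from the centre, are two concentric upright knobs; the round aluminium plate (96 mm across, 66 mm high) is behind them
- coarse_knob: the outer, lower knob: black knurled ring 64 mm across, 16 mm high, on the deck, with a white index line; origin on the knob axis at deck height, z up along the axis. It turns if loaded with more than about 0.22 N m and stays where it is left
- coarse_mark (a point): point on the outer knob's index line, 30 mm from the axis on its upper face; its setting counts as unchanged while this point stays within 3 mm
- fine_top (a point): centre of the upper face of the inner knob: a black upright bar grip 34 mm long (this frame's x axis), 13 mm thick (y) and 28 mm tall, on a steel stem 18 mm thick. Its upper face is 46 mm above the outer knob's upper face and the lower edge of the bar 18 mm above it, while the knob is up. The white line on its top is at the x- end. The knob axis goes through this point, z up. It can be gripped across its thickness from above
- fine_knob (a joint): angle of the inner knob relative to the outer knob, rad, growing clockwise seen from above: about 0 in the start notch, 1.25 at the end stop, which is carried by the outer knob. Pressed down, it turns with about 0.02 N m. Pushed on past the stop it drags the outer knob with it. Unless it is pressed down it is caught in its notch (free play about 0.08) and also drags the outer knob; it can only spring up within about 0.08 of the start or 0.1 of the end stop
- fine_press (a joint): how far the inner knob is pressed down, m; 0 is fully up. The spring pushes back with about 2 to 3 N at the start of the travel plus 0.6 N per mm. It is clear to turn only in the last 0.8 mm before a hard seat, and the depth of that seat differs from start to start (4.3 to 14.3 mm, spring force 5 to 11 N there), so it must be felt as a sharp rise of force
- fine_foot: hidden end of the inner knob's shaft inside the housing; it meets the seat and the stops, which the outer knob carries. The seat bears up to 20 N more than the spring, and yields about 1 mm per 12 N; 4 to 10 N more than the spring is right for turning
- bottle: white plastic bottle with a screw cap, 42 mm across, 62 mm high, standing loose on the stirrer's plate; origin at the centre of its underside

How it is judged (in metres and radians):
On the way, in this order (a step that is already met when the one before it is completed fails the run):
1. the inner knob is pressed down in its start notch (value of joint fine_press above 0.003 m and value of joint fine_knob below 0.2 rad), for 0.05 s.
2. still down, it is turned clockwise to the far notch (value of joint fine_press above 0.003 m and value of joint fine_knob above 1.13 rad), for 0.05 s.
At the end, for the whole second after the job is handed in: the inner knob stands in the far notch (joint above 1.1 rad) and fully up (within 1.5 mm), released; the outer knob's mark is within 3 mm of where it was (about 0.1 rad); the bottle stands upright within 10 mm of where it was (value of joint fine_knob above 1.1 rad and value of joint fine_press below 0.0015 m and distance of coarse_mark from where it was at the start of the episode below 0.003 m and distance of bottle from where it was at the start of the episode below 0.01 m and angle between bottle's own z axis and vertical below 0.1 rad and contact force between the fingers and coarse_knob below 0.1 N); the robot touches nothing.
It fails at once if the inner knob is pressed or forced against its seat or the wall of its notch with more than 20 N beyond its spring (contact force between fine_foot and coarse_knob above 20 N).
It fails at once if the outer knob is shifted by more than 3 mm at its mark (distance of coarse_mark from where it was at the start of the episode above 0.003 m).
It fails at once if the bottle is pushed over or away (distance of bottle from where it was at the start of the episode above 0.02 m or angle between bottle's own z axis and vertical above 0.4 rad).
It also fails if it takes over 72 s, if anything falls off the work surface, if the arm or the gripper's body presses on something with over 40 N, if the wrist force passes 120 N, or if a joint passes its speed limit or range.

## Working session

There is one attempt and no reset: what is moved stays moved. The work goes in short steps, Python scripts to look and compute and a tool call to move; the robot and the scene stay as the last step left them, time stands still between calls to the robot, and variables do not carry over. Pictures are saved under pics/ and viewed, about 8 in all and at most 12, crops included, and the job is handed in when it is done.

Besides the shell and the picture viewer there is one more tool, called after "Call:" in YAML: its name, and indented under it one key for each argument. servo_tool: Moves the arm, as the interface text tells. Its arguments: {"type":"object","properties":{"plan":{"type":"array"},"force":{"type":"number"}},"required":["plan"]}

```bash
mkdir -p pics; cat > h.py <<'E'
import numpy as np, cv2
from cell import readout, read_camera, env
def world(c,u,v,z=None):
    K=c["mtx"]; d=c["range_z"][int(round(v)),int(round(u))] if z is None else 1.
    T=np.linalg.inv(c["camera_from_world"])
    p=np.array([(u-K[0,2])/K[0,0],-(v-K[1,2])/K[1,1],-1.])
    o=T[:3,3]; r=T[:3,:3]@p
    return o+r*d if z is None else o+r*(z-o[2])/r[2]
def save(n,im): cv2.imwrite("pics/"+n+".png",np.ascontiguousarray(im[...,::-1]))
E
python3 - <<'E'
from h import *
o=readout.get_obs(); print(o); print(env.pinch_z)
import pickle
for n in("scene","top"):
    c=read_camera(n); pickle.dump(c,open(n+".pkl","wb")); save(n,c["image"]); print(c["mtx"],np.linalg.inv(c["camera_from_world"])[:3,3])
E
```

```text
{'time_s': 0.0, 'qpos': array([-72.6479045 ,  18.43926761,  -4.0163116 ,  83.17603018,
         1.29562791,  78.54070338,  -3.2592549 ]), 'joint_velocities': array([ 0.04145943,  0.06258938,  0.03969211, -0.02467242, -0.04411953,
       -0.01607631,  0.00576575]), 'effort': array([ 3.05888825e-04, -4.91278481e+01, -4.04152488e-01, -3.12538218e+01,
       -6.41285232e-02,  4.35017352e-02,  1.74202332e-04]), 'tool_pos': array([0.18496167, 0.62247872, 0.19064944]), 'tool_rot': array([-1.79889282e+02,  6.18061763e-03,  1.63459296e+02]), 'force': array([-0.11138348,  0.56714713, -0.00292787]), 'wrist_torque': array([-0.00378115,  0.00224581, -0.04546476]), 'grip_width': 0.08727286426312637}
-0.0187
[[553.96689368   0.         322.38490573]
 [  0.         553.96689368 244.81836845]
 [  0.           0.           1.        ]] [-0.02550916 -0.20469436  0.63021626]
[[498.49391788   0.         323.56660998]
 [  0.         498.49391788 238.29106307]
 [  0.           0.           1.        ]] [0.35709847 0.24645786 0.95636443]
```

View pics/top.png

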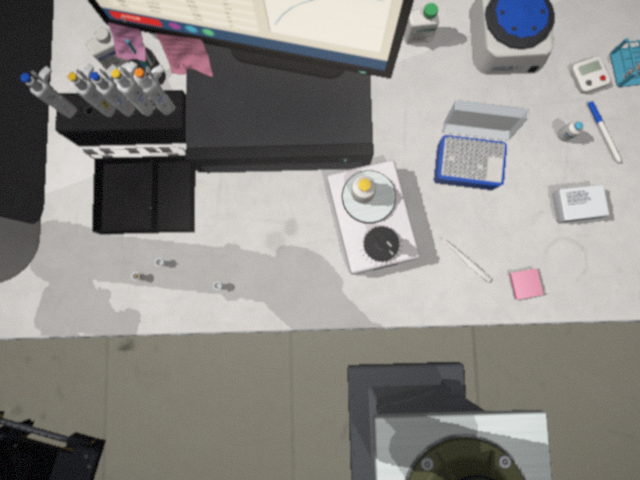

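View pics/scene.png

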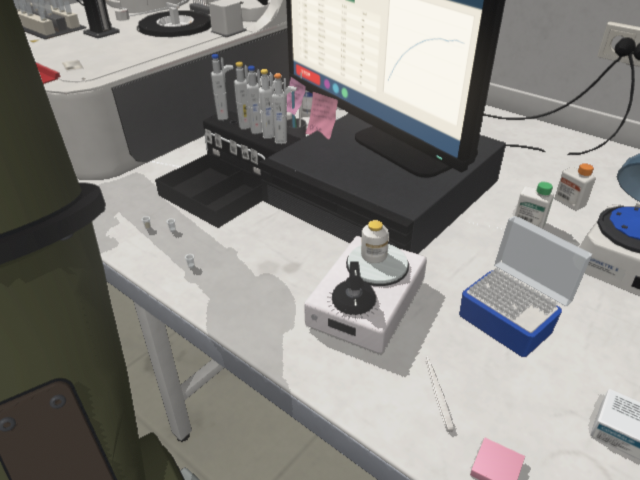

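The top view shows the stirrer at about (370,215) with the knobs at (381,244) and the bottle at (363,188). In the scene view the bar is at (354,285). I'll enlarge both.

```bash
python3 - <<'E'
from h import *
import pickle
t=pickle.load(open("top.pkl","rb")); s=pickle.load(open("scene.pkl","rb"))
a=cv2.resize(t["image"][150:280,315:445],(0,0),fx=4.5,fy=4.5,interpolation=cv2.INTER_CUBIC)[:585]
a=cv2.resize(t["image"][220:270,355:405],(400,400),interpolation=cv2.INTER_CUBIC)
b=cv2.resize(s["image"][250:330,314:394],(400,400),interpolation=cv2.INTER_CUBIC)
save("crop",np.hstack([a,b]))
for u,v in[(381,244),(364,185),(340,250),(405,250)]: print(u,v,world(t,u,v))
# deck points -> stirrer
print(np.round(t["range_z"][236:254:2,370:394:2],3))
E
```

```text
381 244 [0.4579297  0.14455832 0.09813507]
364 185 [0.55650215 0.17241081 0.12681872]
340 250 [0.45999546 0.21252366 0.0012119 ]
405 250 [0.45070458 0.09637272 0.05536449]
[[0.894 0.894 0.89  0.847 0.847 0.846 0.846 0.845 0.848 0.892 0.894 0.889]
 [0.893 0.893 0.887 0.86  0.847 0.846 0.843 0.848 0.845 0.845 0.    0.892]
 [0.891 0.892 0.891 0.872 0.859 0.848 0.844 0.845 0.843 0.844 0.845 0.889]
 [0.89  0.891 0.891 0.872 0.869 0.859 0.844 0.843 0.845 0.843 0.845 0.894]
 [0.889 0.887 0.891 0.869 0.868 0.87  0.859 0.846 0.845 0.844 0.845 0.845]
 [0.89  0.89  0.891 0.887 0.869 0.87  0.869 0.855 0.844 0.843 0.843 0.844]
 [0.889 0.889 0.891 0.891 0.892 0.868 0.868 0.869 0.856 0.841 0.844 0.886]
 [0.888 0.89  0.889 0.889 0.891 0.893 0.891 0.889 0.868 0.861 0.888 0.888]
 [0.888 0.886 0.89  0.888 0.889 0.89  0.89  0.889 0.888 0.885 0.889 0.887]]
```

View pics/crop.png

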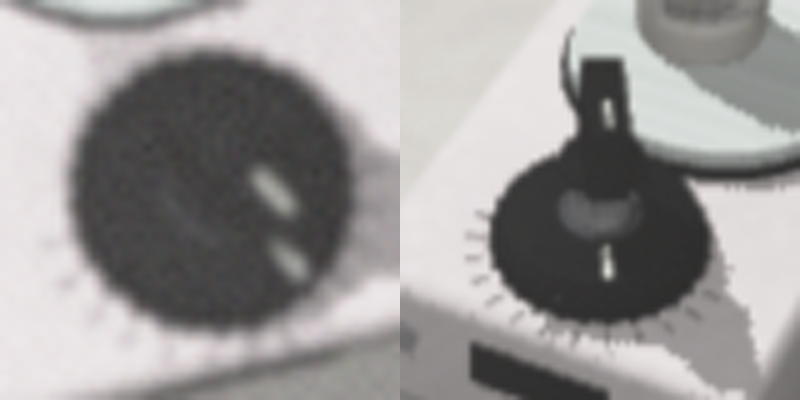

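The left crop (top view) shows the bar's white line at about (389,243.8) and the ring's index line at (391,252.5). The bar runs from upper left to lower right. I'll fit it from depth.

```bash
python3 - <<'E'
from h import *
import pickle
t=pickle.load(open("top.pkl","rb"))
P=np.array([np.r_[world(t,u,v),u,v] for v in range(228,262) for u in range(362,402) if t["range_z"][v,u]>0])
b=P[P[:,2]>0.103]; print(len(b),np.median(b[:,2]))
(r)=cv2.minAreaRect((b[:,:2]*1000).astype(np.float32)); print(r); print(cv2.boxPoints(r))
print("mean",b[:,:2].mean(0))
k=(P[:,2]>0.066)
ring=P[(P[:,2]>0.064)&(P[:,2]<0.08)]
print("ring",cv2.minEnclosingCircle((ring[:,:2]*1000).astype(np.float32)))
print("circle px", world(t,355+213/8,220+190/8,.072))
print("lines",world(t,389,243.75,.118),world(t,391.25,252.5,.072))
lo=P[k]; print(len(lo))
# stirrer axis: bottle
Q=np.array([world(t,u,v) for v in range(155,275) for u in range(320,430) if t["range_z"][v,u]>0])
d=Q[(abs(Q[:,2]-.056)<.012)|((Q[:,2]>.05)&(Q[:,1]>0)&(Q[:,2]<.2)&(Q[:,0]<.62))]
print(cv2.minAreaRect((d[:,:2]*1000).astype(np.float32)))
bt=Q[Q[:,2]>.1]; print("bottle",bt[bt[:,0]>.5].mean(0),bt[:,2].max())
E
```

```text
179 0.11753704378849383
((463.095458984375, 140.4943389892578), (33.65821075439453, 13.940999984741211), 40.854129791259766)
[[445.80664 134.75815]
 [454.92596 124.2135 ]
 [480.38428 146.23053]
 [471.26495 156.77518]]
mean [0.46229694 0.14141953]
ring ((462.620361328125, 140.5933380126953), 32.75057601928711)
circle px [0.46141709 0.14031912 0.072     ]
lines [0.45562529 0.1333541  0.118     ] [0.44521661 0.12386872 0.072     ]
939
((528.6299438476562, 156.08670043945312), (218.85121154785156, 135.1413116455078), 13.233118057250977)
bottle [0.55435337 0.17294154 0.11846535] 0.1298152370738168
```

Call:
servo_tool:
  plan:
    - [[0.087, -0.034, -0.032, 0, -0.085], [0.087, -0.067, -0.064, 0, -0.17], [0.087, -0.1, -0.096, 0, -0.25], [0.087, -0.134, -0.128, 0, -0.33], [0.087, -0.168, -0.16, 0, -0.42], [0.087, -0.2, -0.192, 0, -0.5], [0.087, -0.235, -0.224, 0, -0.58], [0.087, -0.268, -0.255, 0, -0.67], [0.087, -0.302, -0.287, 0, -0.75], [0.087, -0.336, -0.319, 0, -0.84], [0.087, -0.37, -0.351, 0, -0.92], [0.087, -0.403, -0.383, 0, -1.0]]

```text
time_s: 1.1
tool_pos: [0.4346, 0.1875, 0.1913]
tool_rot: [-180.0, -0.1, -139.0]
force: [1.4, -0.1, 0.0]
grip_width: 0.0869
```

Call:
servo_tool:
  plan:
    - [[0.06, 0, 0, 0, 0], [0.06, 0, 0, 0, 0], [0.06, 0, 0, 0, 0]]

```text
time_s: 1.35
tool_pos: [0.4341, 0.1879, 0.191]
tool_rot: [180.0, -0.1, -139.1]
force: [0.5, 1.0, -0.7]
grip_width: 0.0743
```

```bash
cat >> h.py <<'E'
def goal(x,y,z,yaw):
    from scipy.spatial.transform import Rotation as R
    o=readout.get_obs(); M=R.from_euler("xyz",o["tool_rot"],degrees=True)
    d=M.inv().apply(np.array([x,y,z])-o["tool_pos"]); e=(yaw-o["tool_rot"][2]+180)%360-180
    print("t",o["time_s"],"pos",o["tool_pos"].round(4),"rot",o["tool_rot"].round(2),"F",o["force"].round(2),"T",o["wrist_torque"].round(3),"w",round(o["grip_width"],4),"q",o["qpos"].round(0))
    print("shift",d.round(4),"turn",round(-np.radians(e),4))
E
python3 - <<'E'
from h import *
goal(.463,.1405,.15,-139.15)
c=read_camera("wrist"); save("wrist",c["image"]); print(c["mtx"],c["camera_from_world"])
import pickle; pickle.dump(c,open("w.pkl","wb"))
E
```

```text
t 1.35 pos [0.4341 0.1879 0.191 ] rot [ 1.7999e+02 -1.0000e-01 -1.3908e+02] F [ 0.53  1.   -0.66] T [0.097 0.078 0.054] w 0.0743 q [-43.  -4.  16. 108.   1.  76. 103.]
shift [ 0.0092 -0.0548  0.041 ] turn 0.0013
[[371.64829954   0.         318.65459733]
 [  0.         371.64829954 236.97653418]
 [  0.           0.           1.        ]] [[-6.54703590e-01  7.55885647e-01 -3.12960062e-04  1.41995201e-01]
 [-7.29373239e-01 -6.31848690e-01 -2.62263056e-01  4.68191425e-01]
 [-1.98438623e-01 -1.71476300e-01  9.64996369e-01 -2.70083135e-01]
 [ 0.00000000e+00  0.00000000e+00  0.00000000e+00  1.00000000e+00]]
```

View pics/wrist.png

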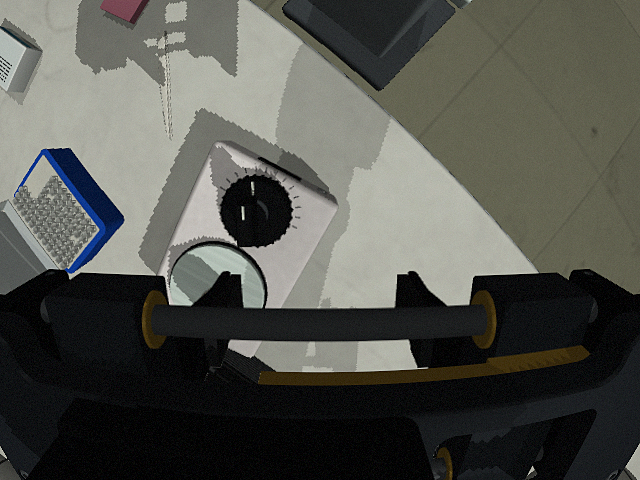

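The wrist picture shows the bar at about (250,210), with its white line near vertical and so aligned with the tool's x. Next I'll move above it.

Call:
servo_tool:
  plan:
    - [[0.05, 0.004, -0.025, 0, 0], [0.05, 0.009, -0.055, 0, 0], [0.045, 0.009, -0.055, 0.02, 0.0], [0.045, 0.009, -0.055, 0.041, 0.0], [0.045, 0.009, -0.055, 0.041, 0.0], [0.045, 0.009, -0.055, 0.041, 0.0]]

```text
time_s: 1.9
tool_pos: [0.4616, 0.1426, 0.1492]
tool_rot: [180.0, -0.3, -138.8]
force: [0.9, 0.4, 0.6]
grip_width: 0.0457
```

```bash
python3 - <<'E'
from h import *
goal(.463,.1405,.093,-139.15)
c=read_camera("wrist"); save("wrist2",cv2.resize(c["image"][150:390,160:480],(800,600)))
E
```

```text
t 1.9 pos [0.4616 0.1426 0.1492] rot [ 179.95   -0.25 -138.8 ] F [0.92 0.4  0.61] T [ 0.13   0.013 -0.017] w 0.0457 q [-40.  -1.  20. 110.   0.  71. 111.]
shift [ 0.0001 -0.0025  0.0562] turn 0.0062
```

View pics/wrist2.png

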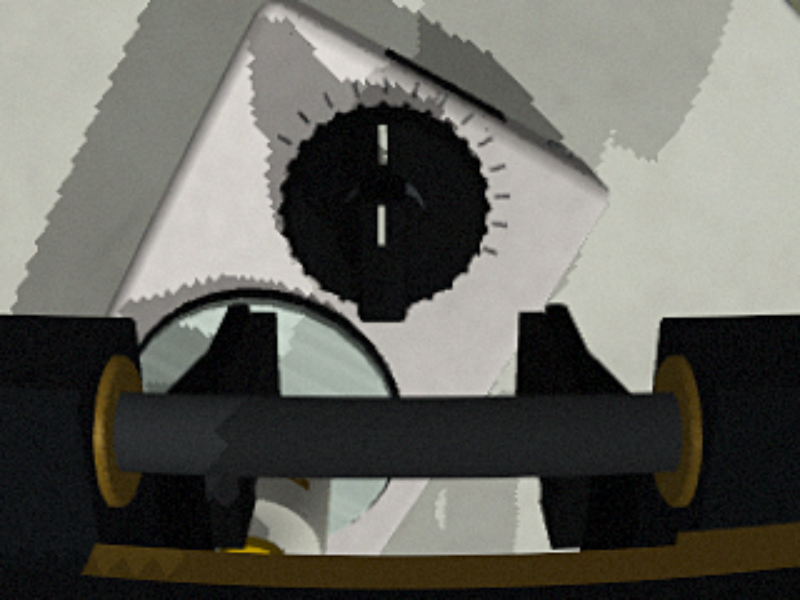

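The wrist crop shows the bar upright at x≈382, while the finger midline is at x≈397, so the tool needs about 3.5 mm in -y. The yaw looks well aligned.

Call:
servo_tool:
  plan:
    - [[0.036, 0, -0.0035, 0.0, 0.004], [0.036, 0, -0.0035, 0.01, 0.006], [0.036, 0, -0.0035, 0.022, 0.006], [0.036, 0, -0.0035, 0.034, 0.006], [0.036, 0, -0.0035, 0.046, 0.006], [0.036, 0, -0.0035, 0.056, 0.006], [0.036, 0, -0.0035, 0.056, 0.006], [0.036, 0, -0.0035, 0.056, 0.006]]

```text
time_s: 2.62
tool_pos: [0.4646, 0.1401, 0.0941]
tool_rot: [180.0, -0.2, -139.1]
force: [0.4, 0.5, 0.2]
grip_width: 0.0359
```

```bash
python3 - <<'E'
from h import *
goal(.463,.1405,.093,-139.15)
c=read_camera("wrist"); save("wrist3",cv2.resize(c["image"][180:390,180:460],(800,600)))
E
```

```text
t 2.6167 pos [0.4646 0.1401 0.0941] rot [ 1.7999e+02 -1.6000e-01 -1.3914e+02] F [0.45 0.5  0.17] T [0.098 0.036 0.003] w 0.0359 q [-40.   2.  21. 114.  -1.  64. 112.]
shift [0.001  0.0014 0.0011] turn 0.0001
```

View pics/wrist3.png

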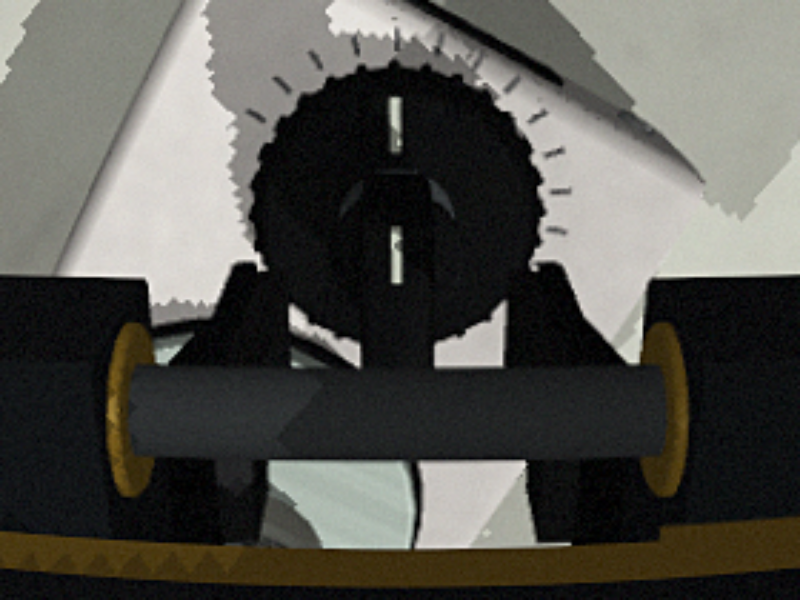

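The bar is centred between the fingers (x≈396 against 396.5) and aligned. I'll close gently.

Call:
servo_tool:
  plan:
    - [[0.0, 0, 0, 0, 0], [0.0, 0, 0, 0, 0], [0.0, 0, 0, 0, 0], [0.0, 0, 0, 0, 0], [0.0, 0, 0, 0, 0], [0.0, 0, 0, 0, 0]]
  force: 10

```text
time_s: 3.17
tool_pos: [0.4652, 0.1403, 0.0948]
tool_rot: [-180.0, -0.1, -139.1]
force: [0.5, 0.7, 1.0]
grip_width: 0.0048
```

```bash
python3 - <<'E'
from h import *
goal(.463,.1405,.093,-139.15)
E
```

```text
t 3.1667 pos [0.4652 0.1403 0.0948] rot [-1.7999e+02 -8.0000e-02 -1.3915e+02] F [0.45 0.71 0.96] T [ 0.108  0.019 -0.033] w 0.0048 q [-40.   2.  21. 113.  -1.  64. 112.]
shift [0.0016 0.0016 0.0018] turn 0.0001
```

```bash
python3 - <<'E'
from h import *
import pickle
c=read_camera("wrist"); pickle.dump(c,open("w.pkl","wb"))
s=read_camera("scene")
a=cv2.resize(c["image"][180:390,180:460],(400,300)); b=cv2.resize(s["image"][170:350,270:450],(400,400),interpolation=cv2.INTER_CUBIC)
save("closed",np.hstack([np.vstack([a,np.zeros((100,400,3),np.uint8)]),b]))
o=readout.get_obs();print(o["grip_width"])
E
```

```text
0.0016966736289941652
```

View pics/closed.png

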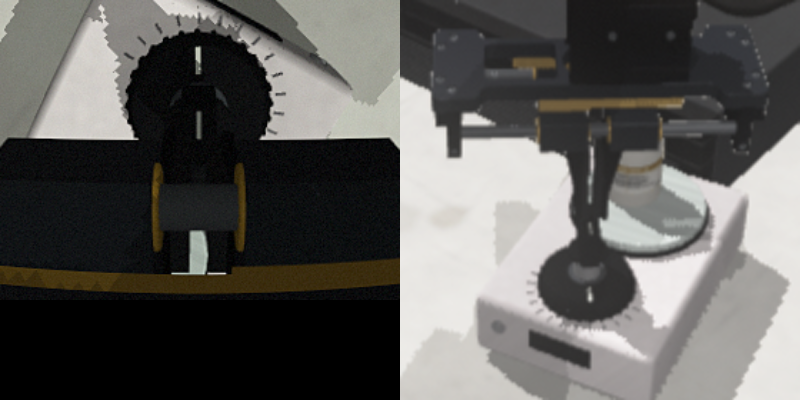

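```bash
cat >> h.py <<'E'
def proj(c,p,fish=False):
    q=c["camera_from_world"]@np.r_[p,1]; x=np.array([q[0],-q[1],-q[2]]); K=c["mtx"]
    if fish:
        r=np.hypot(x[0],x[1]); th=np.arctan2(r,x[2]); return np.r_[K[0,2]+K[0,0]*th*x[0]/r,K[1,2]+K[1,1]*th*x[1]/r, x[2]]
    return np.r_[K[0,0]*x[0]/x[2]+K[0,2],K[1,1]*x[1]/x[2]+K[1,2],x[2]]
E
python3 - <<'E'
from h import *
import pickle
w=pickle.load(open("w.pkl","rb")); s=read_camera("scene"); t=read_camera("top")
o=readout.get_obs(); print(o["tool_pos"],o["force"],o["wrist_torque"],o["grip_width"])
for n,p in dict(tcp=o["tool_pos"],bar=[.463,.1405,.118],xm=[.4507,.1300,.118],xp=[.4753,.151,.118],ring=[.463,.1405,.072]).items():
    print(n,"wrist",proj(w,p,1).round(3),"crop",((proj(w,p,1)[:2]-180)*400/280).round(0),"scene",proj(s,p).round(2),"crop",((proj(s,p)[:2]-[270,170])*2.222+[400,0]).round(0))
u=proj(s,o["tool_pos"])[:2].astype(int)
a=cv2.resize(s["image"][u[1]-50:u[1]+40,u[0]-50:u[0]+40],(560,560),interpolation=cv2.INTER_CUBIC); save("z",a); print(u)
print(s["range_z"][u[1]-30:u[1]+14:3,u[0]-14:u[0]+15:2].round(3))
E
```

```text
[0.46513547 0.14021982 0.09468872] [ 0.15228035  0.39712889 -0.83565776] [ 0.05351527  0.01754155 -0.01888816] 0.00039501214667534714
tcp wrist [3.18244e+02 2.68151e+02 2.04000e-01] crop [197. 126.] scene [353.65 280.93   0.8 ] crop [586. 246.]
bar wrist [3.21442e+02 2.81654e+02 1.81000e-01] crop [202. 145.] scene [353.14 269.36   0.79] crop [585. 221.]
xm wrist [3.21724e+02 2.50201e+02 1.77000e-01] crop [202. 100.] scene [353.87 276.91   0.77] crop [586. 238.]
xp wrist [3.21164e+02 3.11088e+02 1.86000e-01] crop [202. 187.] scene [352.43 262.04   0.8 ] crop [583. 205.]
ring wrist [3.20952e+02 2.53156e+02 2.26000e-01] crop [201. 105.] scene [352.11 293.14   0.81] crop [582. 274.]
[353 280]
[[1.006 1.007 1.004 0.917 0.916 0.753 0.751 0.754 0.755 0.764 0.755 0.756
  0.754 0.75  0.865]
 [1.    1.    0.912 0.91  0.907 0.755 0.755 0.755 0.758 0.759 0.758 0.758
  0.756 0.872 0.866]
 [0.99  0.908 0.904 0.906 0.906 0.76  0.761 0.763 0.762 0.761 0.76  0.76
  0.761 0.873 0.87 ]
 [0.902 0.899 0.897 0.897 0.894 0.763 0.762 0.766 0.764 0.764 0.766 0.761
  0.761 0.876 0.876]
 [0.895 0.889 0.891 0.8
[... 321 characters left out ...]
8  0.78  0.859
  0.86  0.862 0.86 ]
 [0.871 0.871 0.87  0.87  0.869 0.814 0.777 0.776 0.775 0.773 0.776 0.855
  0.856 0.855 0.854]
 [0.864 0.863 0.863 0.865 0.864 0.808 0.778 0.775 0.775 0.774 0.776 0.85
  0.851 0.848 0.847]
 [0.859 0.858 0.857 0.835 0.803 0.801 0.781 0.778 0.777 0.779 0.778 0.808
  0.804 0.848 0.85 ]
 [0.833 0.829 0.828 0.829 0.798 0.799 0.781 0.779 0.782 0.78  0.781 0.797
  0.799 0.827 0.828]
 [0.826 0.822 0.822 0.823 0.798 0.795 0.785 0.786 0.788 0.785 0.787 0.795
  0.825 0.822 0.823]
 [0.817 0.819 0.822 0.819 0.817 0.805 0.789 0.789 0.787 0.788 0.791 0.818
  0.819 0.822 0.818]
 [0.815 0.812 0.816 0.812 0.813 0.809 0.806 0.804 0.802 0.807 0.809 0.815
  0.814 0.813 0.816]]
```

View pics/z.png

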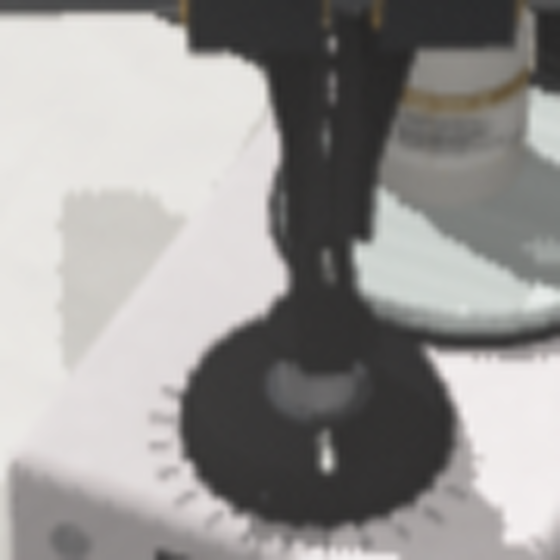

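```bash
python3 - <<'E'
from h import *
s=read_camera("scene"); t=read_camera("top")
for v in range(252,296,3):
    print(v,[ (u,*(1000*world(s,u,v)).round(0).astype(int)) for u in (349,352,355,358,361)])
print((t["range_z"][236:254:2,370:394:2]).round(3))
E
```

```text
252 [(349, np.int64(451), np.int64(140), np.int64(158)), (352, np.int64(456), np.int64(139), np.int64(155)), (355, np.int64(457), np.int64(134), np.int64(156)), (358, np.int64(461), np.int64(133), np.int64(155)), (361, np.int64(463), np.int64(129), np.int64(155))]
255 [(349, np.int64(452), np.int64(141), np.int64(151)), (352, np.int64(454), np.int64(137), np.int64(152)), (355, np.int64(459), np.int64(135), np.int64(150)), (358, np.int64(460), np.int64(131), np.int64(151)), (361, np.int64(462), np.int64(127), np.int64(152))]
258 [(349, np.int64(455), np.int64(143), np.int64(143)), (352, np.int64(454), np.int64(137), np.int64(147)), (355, np.int64(458), np.int64(135), np.int64(145)), (358, np.int64(460), np.int64(131), np.int64(145)), (361, np.int64(463), np.int64(128), np.int64(146))]
261 [(349, np.int64(455), np.int64(142), np.int64(138)), (352, np.int64(453), np.int64(136), np.int64(142)), (355, np.int64(459), np.int64(135), np.int64(139)), (358, np.int64(461), np.int64(132), np.int64(139)), (361, np.int64(463), np.int64(128), np.int64(140))]
264 [(349, np.int64(454), np.int64(141),
[... 2822 characters left out ...]
t64(127), np.int64(75))]
[[0.742 0.745 0.741 0.746 0.657 0.657 0.633 0.62  0.618 0.61  0.603 0.594]
 [0.744 0.746 0.743 0.745 0.743 0.655 0.657 0.632 0.619 0.618 0.613 0.607]
 [0.756 0.742 0.742 0.742 0.744 0.665 0.653 0.658 0.631 0.623 0.617 0.617]
 [0.892 0.755 0.743 0.742 0.745 0.741 0.662 0.658 0.657 0.635 0.624 0.619]
 [0.891 0.89  0.751 0.743 0.741 0.744 0.743 0.743 0.656 0.657 0.637 0.631]
 [0.889 0.892 0.889 0.751 0.74  0.745 0.743 0.743 0.742 0.662 0.654 0.657]
 [0.89  0.89  0.89  0.892 0.753 0.74  0.741 0.74  0.741 0.742 0.725 0.663]
 [0.889 0.887 0.89  0.886 0.887 0.749 0.741 0.744 0.741 0.741 0.721 0.724]
 [0.889 0.888 0.89  0.889 0.889 0.889 0.748 0.742 0.741 0.722 0.721 0.722]]
```

```bash
python3 - <<'E'
from h import *
w=read_camera("wrist")
T=np.linalg.inv(w["camera_from_world"]); K=w["mtx"]
def ww(u,v):
    a=(np.array([u,v])-K[:2,2])/K[0,0]; th=np.hypot(*a); d=np.tan(th)*a/th; z=w["range_z"][v,u]
    return (T[:3,:3]@(np.array([d[0],-d[1],-1])*z)+T[:3,3])*1000
for u,v in[(319,255),(319,262),(319,248),(290,250),(345,250),(290,225),(240,220),(378,248),(219,342),(240,230),(325,300),(312,300),(312,280),(325,280),(326,290),(311,345),(330,345)]: print(u,v,w["range_z"][v,u].round(3),ww(u,v).round(0))
o=readout.get_obs(); print(o["tool_pos"], T[:3,3], o["qpos"].round(1))
E
```

```text
319 255 0.179 [454. 131. 116.]
319 262 0.178 [456. 133. 118.]
319 248 0.187 [453. 130. 109.]
290 250 0.225 [474. 125.  72.]
345 250 0.226 [452. 150.  71.]
290 225 0.221 [462. 115.  72.]
240 220 0.237 [484.  90.  55.]
378 248 0.243 [440. 170.  55.]
219 342 0.079 [459. 106. 217.]
240 230 0.239 [489.  94.  56.]
325 300 0.147 [458. 138. 152.]
312 300 0.146 [461. 133. 153.]
312 280 0.167 [461. 133. 131.]
325 280 0.167 [457. 138. 131.]
326 290 0.155 [457. 138. 143.]
311 345 0.127 [466. 138. 175.]
330 345 0.127 [462. 143. 174.]
[0.46514313 0.14023402 0.09467994] [0.4117617  0.09458631 0.28714221] [-39.9   2.4  20.5 113.5  -0.9  64.3 111.8]
```

```bash
python3 - <<'E'
from h import *
w=read_camera("wrist")
T=np.linalg.inv(w["camera_from_world"]); K=w["mtx"]
def ww(u,v):
    a=(np.array([u,v])-K[:2,2])/K[0,0]; th=np.hypot(*a); d=np.tan(th)*a/th; z=w["range_z"][v,u]
    return (T[:3,:3]@(np.array([d[0],-d[1],-1])*z)+T[:3,3])*1000
for v in range(262,296,2): print(v,[tuple(ww(u,v).round(0).astype(int).tolist()) for u in(300,306,312,318,324,330,336)])
E
```

```text
262 [(469, 130, 94), (460, 128, 117), (458, 130, 118), (456, 132, 118), (454, 135, 118), (453, 137, 116), (456, 146, 93)]
264 [(470, 131, 93), (461, 129, 116), (459, 131, 117), (457, 133, 118), (455, 135, 118), (453, 138, 117), (458, 147, 92)]
266 [(471, 132, 92), (462, 130, 117), (460, 132, 117), (458, 134, 117), (456, 136, 118), (455, 139, 116), (458, 147, 93)]
268 [(472, 133, 92), (463, 131, 116), (461, 132, 118), (459, 135, 117), (457, 137, 117), (455, 139, 117), (459, 148, 92)]
270 [(473, 134, 91), (464, 131, 117), (461, 133, 117), (459, 135, 118), (458, 138, 117), (456, 140, 118), (460, 149, 92)]
272 [(474, 135, 92), (462, 130, 125), (462, 134, 117), (460, 136, 118), (458, 138, 118), (457, 141, 116), (453, 140, 125)]
274 [(463, 128, 128), (462, 130, 128), (463, 134, 117), (461, 137, 118), (459, 139, 117), (454, 138, 129), (453, 140, 127)]
276 [(463, 128, 131), (462, 130, 130), (461, 133, 126), (459, 135, 127), (457, 137, 127), (455, 138, 130), (453, 140, 130)]
278 [(463, 128, 133), (461, 130, 134), (461, 133, 130), (459, 135, 129), (457, 137, 130), (454, 138, 134), (453, 140, 1
[... 296 characters left out ...]
, 133, 136), (459, 135, 136), (458, 137, 136), (455, 139, 137), (453, 140, 140)]
286 [(463, 128, 142), (461, 130, 142), (461, 133, 138), (459, 135, 138), (457, 137, 139), (456, 139, 137), (453, 140, 142)]
288 [(463, 129, 144), (461, 130, 145), (461, 133, 141), (460, 136, 138), (458, 137, 141), (456, 139, 140), (453, 140, 144)]
290 [(463, 128, 147), (461, 130, 147), (461, 133, 143), (461, 136, 139), (458, 137, 143), (456, 139, 143), (453, 140, 147)]
292 [(463, 129, 149), (461, 130, 149), (461, 133, 145), (461, 137, 140), (457, 137, 146), (456, 139, 145), (453, 140, 149)]
294 [(442, 115, 206), (462, 131, 148), (460, 133, 149), (462, 138, 139), (457, 137, 148), (456, 138, 148), (453, 140, 151)]
```

Depth from both cameras agrees: the real fingertips are at z≈0.124, about 29 mm above the reported TCP, and they closed just above the bar. Before going lower I'll check where the gripper body is.

```bash
python3 - <<'E'
from h import *
o=readout.get_obs(); tp=o["tool_pos"]; a=np.radians(o["tool_rot"][2])
ex=np.array([np.cos(a),np.sin(a)]); ey=np.array([np.sin(a),-np.cos(a)])
pts=[]
for n in("scene","top"):
    s=read_camera(n)
    pts+= [world(s,u,v) for v in range(0,480) for u in range(640) if s["range_z"][v,u]>0 and (n=="scene" or True)]
P=np.array(pts); x=(P[:,:2]-tp[:2])@ex; y=(P[:,:2]-tp[:2])@ey
m=(abs(x)<.055)&(abs(y)<.12)&(P[:,2]>.121)&(P[:,2]<.33)
print("z: xmin xmax ymin ymax (tool)")
for z in np.arange(.121,.3,.006):
    k=m&(abs(P[:,2]-z)<.003)
    if k.sum()>3: print(z.round(3),k.sum(),*(1000*np.r_[np.percentile(x[k],[2,98]),np.percentile(y[k],[2,98])]).round(0))
d=np.array([.5544,.173])-tp[:2]; print("bottle tool xy",d@ex,d@ey)
E
```

```text
z: xmin xmax ymin ymax (tool)
0.127 22 7.0 11.0 -9.0 8.0
0.133 45 5.0 11.0 -10.0 8.0
0.139 49 4.0 12.0 -9.0 8.0
0.145 47 3.0 12.0 -9.0 8.0
0.151 50 -0.0 11.0 -10.0 8.0
0.157 53 8.0 13.0 -11.0 9.0
0.163 66 7.0 12.0 -12.0 11.0
0.169 75 8.0 12.0 -14.0 12.0
0.175 111 -9.0 12.0 -15.0 13.0
0.181 38 -1.0 12.0 -16.0 14.0
0.187 8 8.0 11.0 -8.0 -6.0
0.193 6 -9.0 7.0 -6.0 -6.0
0.199 67 -12.0 37.0 -86.0 85.0
0.205 265 -8.0 38.0 -86.0 85.0
0.211 809 -31.0 38.0 -83.0 81.0
0.217 859 -35.0 38.0 -81.0 80.0
0.223 707 -33.0 37.0 -88.0 88.0
0.229 523 -21.0 37.0 -91.0 91.0
0.235 1326 -31.0 37.0 -88.0 95.0
0.241 2992 -34.0 35.0 -93.0 94.0
0.247 265 -18.0 26.0 -49.0 16.0
0.253 222 -18.0 26.0 -49.0 16.0
0.259 244 -17.0 26.0 -49.0 16.0
0.265 271 -16.0 26.0 -49.0 15.0
0.271 241 19.0 23.0 -49.0 15.0
0.277 145 19.0 23.0 -49.0 16.0
0.283 5 -14.0 21.0 -40.0 16.0
0.289 209 24.0 38.0 -48.0 16.0
0.295 600 -32.0 38.0 -50.0 16.0
bottle tool xy -0.08896191759276442 -0.03355744596267243
```

The body begins about 74 mm above the tips, so the whole tool frame is reported about 29 mm too low in z. x and y are right. I'll open, then go down 30 mm.

Call:
servo_tool:
  plan:
    - [[0.036, 0, 0, 0, 0], [0.036, 0, 0, 0, 0], [0.036, 0, 0, 0, 0], [0.036, 0, 0, 0, 0], [0.036, 0, 0, 0, 0], [0.036, 0, 0, 0, 0], [0.036, 0, 0, 0, 0], [0.036, 0, 0, 0, 0], [0.036, 0, 0, 0, 0]]

```text
time_s: 4.42
tool_pos: [0.4651, 0.1402, 0.0947]
tool_rot: [-180.0, -0.1, -139.1]
force: [0.2, 0.2, -0.3]
grip_width: 0.0355
```

Call:
servo_tool:
  plan:
    - [[0.036, 0, 0, 0.006, 0], [0.036, 0, 0, 0.012, 0], [0.036, 0, 0, 0.018, 0], [0.036, 0, 0, 0.024, 0], [0.036, 0, 0, 0.03, 0], [0.036, 0, 0, 0.03, 0], [0.036, 0, 0, 0.03, 0], [0.036, 0, 0, 0.03, 0]]

```text
time_s: 5.08
tool_pos: [0.4652, 0.1402, 0.0647]
tool_rot: [-180.0, -0.1, -139.2]
force: [-0.4, 0.4, -0.2]
grip_width: 0.0359
```

```bash
python3 - <<'E'
from h import *
goal(.4652,.1403,.064,-139.15)
E
```

```text
t 5.0833 pos [0.4652 0.1402 0.0647] rot [-1.7999e+02 -9.0000e-02 -1.3915e+02] F [-0.36  0.45 -0.25] T [ 0.088  0.066 -0.001] w 0.0359 q [-40.   4.  21. 115.  -2.  61. 113.]
shift [-0.      0.0001  0.0007] turn -0.0
```

Call:
servo_tool:
  plan:
    - [[0.0, 0, 0, 0, 0], [0.0, 0, 0, 0, 0], [0.0, 0, 0, 0, 0], [0.0, 0, 0, 0, 0], [0.0, 0, 0, 0, 0], [0.0, 0, 0, 0, 0], [0.0, 0, 0, 0, 0]]
  force: 8

```text
time_s: 5.67
tool_pos: [0.4653, 0.1404, 0.0649]
tool_rot: [-180.0, -0.1, -139.1]
force: [-1.4, 0.1, 1.6]
grip_width: 0.0127
```

```bash
python3 - <<'E'
from h import *
goal(.4652,.1403,.064,-139.15)
E
```

```text
t 5.6667 pos [0.4653 0.1404 0.0649] rot [-1.7999e+02 -8.0000e-02 -1.3914e+02] F [-1.37  0.08  1.58] T [0.141 0.18  0.028] w 0.0127 q [-40.   4.  21. 115.  -2.  61. 113.]
shift [ 0.0001 -0.      0.0009] turn 0.0001
```

Call:
servo_tool:
  plan:
    - [[0.0, 0, 0, 0, 0], [0.0, 0, 0, 0, 0], [0.0, 0, 0, 0.001, 0], [0.0, 0, 0, 0.002, 0], [0.0, 0, 0, 0.003, 0], [0.0, 0, 0, 0.003, 0], [0.0, 0, 0, 0.003, 0]]
  force: 40

```text
time_s: 6.25
tool_pos: [0.4653, 0.1404, 0.062]
tool_rot: [-180.0, -0.1, -139.1]
force: [-0.9, -0.1, 3.2]
grip_width: 0.0128
```

```bash
python3 - <<'E'
from h import *
goal(.4652,.1403,.064,-139.15)
E
```

```text
t 6.25 pos [0.4653 0.1404 0.062 ] rot [-1.8000e+02 -7.0000e-02 -1.3915e+02] F [-0.89 -0.06  3.23] T [0.01  0.429 0.038] w 0.0128 q [-40.   5.  21. 115.  -2.  60. 113.]
shift [ 0.0001  0.     -0.002 ] turn 0.0001
```

Call:
servo_tool:
  plan:
    - [[0.0, 0, 0, 0.0005, 0], [0.0, 0, 0, 0.001, 0], [0.0, 0, 0, 0.001, 0], [0.0, 0, 0, 0.001, 0]]

```text
time_s: 6.58
tool_pos: [0.4653, 0.1404, 0.061]
tool_rot: [-180.0, -0.1, -139.1]
force: [-1.3, -1.5, 4.2]
grip_width: 0.0126
```

Call:
servo_tool:
  plan:
    - [[0.0, 0, 0, 0.0005, 0], [0.0, 0, 0, 0.001, 0], [0.0, 0, 0, 0.001, 0], [0.0, 0, 0, 0.001, 0]]

```text
time_s: 6.92
tool_pos: [0.4653, 0.1404, 0.0601]
tool_rot: [-180.0, -0.1, -139.1]
force: [-1.4, -0.2, 3.9]
grip_width: 0.0125
```

Call:
servo_tool:
  plan:
    - [[0.0, 0, 0, 0.0005, 0], [0.0, 0, 0, 0.001, 0], [0.0, 0, 0, 0.001, 0], [0.0, 0, 0, 0.001, 0]]

```text
time_s: 7.25
tool_pos: [0.4653, 0.1404, 0.0591]
tool_rot: [-180.0, -0.1, -139.1]
force: [-1.5, -0.5, 5.0]
grip_width: 0.0126
```

```bash
python3 - <<'E'
from h import *
goal(.4652,.1403,.064,-139.15)
E
```

```text
t 7.25 pos [0.4653 0.1404 0.0591] rot [-1.8000e+02 -7.0000e-02 -1.3914e+02] F [-1.55 -0.54  5.04] T [-0.008  0.517  0.002] w 0.0126 q [-40.   5.  21. 116.  -2.  60. 113.]
shift [ 0.0002 -0.     -0.0049] turn 0.0002
```

Call:
servo_tool:
  plan:
    - [[0.0, 0, 0, 0.0005, 0], [0.0, 0, 0, 0.001, 0], [0.0, 0, 0, 0.001, 0], [0.0, 0, 0, 0.001, 0]]

```text
time_s: 7.58
tool_pos: [0.4654, 0.1404, 0.0587]
tool_rot: [180.0, -0.1, -139.1]
force: [-3.5, -0.8, 9.3]
grip_width: 0.0126
```

Force jumped from 5.0 to 9.3 N while the depth barely changed, so this is the seat, about 6 mm down. I'll add a little press.

Call:
servo_tool:
  plan:
    - [[0.0, 0, 0, 0.0006, 0], [0.0, 0, 0, 0.0006, 0], [0.0, 0, 0, 0.0006, 0]]

```text
time_s: 7.83
tool_pos: [0.4653, 0.1404, 0.0587]
tool_rot: [180.0, -0.1, -139.1]
force: [-3.2, -1.3, 8.4]
grip_width: 0.0126
```

```bash
python3 - <<'E'
from h import *
goal(.4652,.1403,.064,-139.15)
E
```

```text
t 7.8333 pos [0.4653 0.1404 0.0587] rot [ 1.7998e+02 -8.0000e-02 -1.3915e+02] F [-3.17 -1.34  8.36] T [-0.136  0.909  0.021] w 0.0126 q [-40.   5.  21. 116.  -2.  60. 113.]
shift [ 0.0002  0.     -0.0053] turn 0.0001
```

Call:
servo_tool:
  plan:
    - [[0.0, 0, 0, 0.001, 0], [0.0, 0, 0, 0.001, 0.03], [0.0, 0, 0, 0.001, 0.06], [0.0, 0, 0, 0.001, 0.09], [0.0, 0, 0, 0.001, 0.12], [0.0, 0, 0, 0.001, 0.12]]

```text
time_s: 8.33
tool_pos: [0.4655, 0.1404, 0.0587]
tool_rot: [180.0, -0.1, -146.1]
force: [-4.1, -1.1, 11.9]
grip_width: 0.0123
```

```bash
python3 - <<'E'
from h import *
goal(.4652,.1403,.064,-139.15)
E
```

```text
t 8.3333 pos [0.4655 0.1404 0.0587] rot [ 1.7997e+02 -7.0000e-02 -1.4610e+02] F [-4.07 -1.1  11.93] T [-0.284  1.109 -0.018] w 0.0123 q [-40.   5.  21. 116.  -2.  60. 106.]
shift [ 0.0003  0.0001 -0.0053] turn -0.1213
```

Call:
servo_tool:
  plan:
    - [[0.0, 0, 0, 0.001, 0.05], [0.0, 0, 0, 0.001, 0.1], [0.0, 0, 0, 0.001, 0.15], [0.0, 0, 0, 0.001, 0.2], [0.0, 0, 0, 0.001, 0.2]]

```text
time_s: 8.75
tool_pos: [0.4655, 0.1403, 0.0586]
tool_rot: [180.0, -0.1, -157.7]
force: [-3.7, -1.4, 11.5]
grip_width: 0.0125
```

```bash
python3 - <<'E'
from h import *
goal(.4652,.1403,.064,-139.15)
c=read_camera("scene"); save("mid",cv2.resize(c["image"][250:330,314:394],(560,560),interpolation=cv2.INTER_CUBIC))
E
```

```text
t 8.75 pos [0.4655 0.1403 0.0586] rot [ 1.7997e+02 -9.0000e-02 -1.5769e+02] F [-3.66 -1.37 11.51] T [-0.275  1.091 -0.017] w 0.0125 q [-40.   5.  22. 116.  -2.  60.  94.]
shift [ 0.0003  0.0001 -0.0054] turn -0.3236
```

View pics/mid.png

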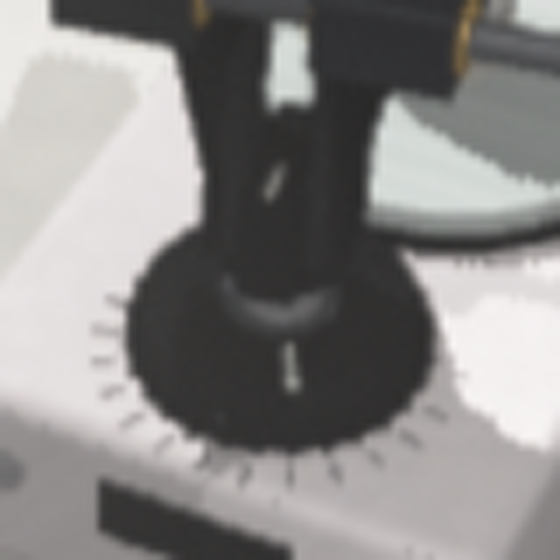

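The picture shows the bar turned in the grip. The ring's index line is still at (291,367), the same place as before. Continuing to turn.

Call:
servo_tool:
  plan:
    - [[0.0, 0, 0, 0.001, 0.06], [0.0, 0, 0, 0.001, 0.12], [0.0, 0, 0, 0.001, 0.18], [0.0, 0, 0, 0.001, 0.24], [0.0, 0, 0, 0.001, 0.3], [0.0, 0, 0, 0.001, 0.36], [0.0, 0, 0, 0.001, 0.4], [0.0, 0, 0, 0.001, 0.4]]

```text
time_s: 9.47
tool_pos: [0.4655, 0.1401, 0.0586]
tool_rot: [-180.0, -0.1, 179.4]
force: [-4.6, -1.3, 12.8]
grip_width: 0.013
```

```bash
python3 - <<'E'
from h import *
goal(.4652,.1403,.064,-139.15)
E
```

```text
t 9.4667 pos [0.4655 0.1401 0.0586] rot [-1.7999e+02 -1.1000e-01  1.7938e+02] F [-4.63 -1.28 12.77] T [-0.414  1.079 -0.051] w 0.013 q [-42.   5.  23. 116.  -2.  60.  72.]
shift [ 0.0003  0.0002 -0.0054] turn -0.7238
```

Call:
servo_tool:
  plan:
    - [[0.0, 0, 0, 0.0009, 0.06], [0.0, 0, 0, 0.0009, 0.12], [0.0, 0, 0, 0.0009, 0.18], [0.0, 0, 0, 0.0009, 0.24], [0.0, 0, 0, 0.0009, 0.3], [0.0, 0, 0, 0.0009, 0.35], [0.0, 0, 0, 0.0009, 0.38], [0.0, 0, 0, 0.0009, 0.38]]

```text
time_s: 10.13
tool_pos: [0.4655, 0.1399, 0.0587]
tool_rot: [-179.9, -0.1, 157.5]
force: [-5.0, -1.5, 12.5]
grip_width: 0.0127
```

```bash
python3 - <<'E'
from h import *
goal(.4652,.1403,.064,-139.15)
E
```

```text
t 10.1333 pos [0.4655 0.1399 0.0587] rot [-1.7995e+02 -1.2000e-01  1.5752e+02] F [-4.96 -1.52 12.53] T [-0.434  1.102 -0.004] w 0.0127 q [-43.   5.  24. 116.  -2.  60.  50.]
shift [ 0.0004  0.0002 -0.0053] turn -1.1053
```

Call:
servo_tool:
  plan:
    - [[0.0, 0, 0, 0.0009, 0.02], [0.0, 0, 0, 0.0009, 0.04], [0.0, 0, 0, 0.0009, 0.06], [0.0, 0, 0, 0.0009, 0.06]]

```text
time_s: 10.47
tool_pos: [0.4654, 0.1399, 0.0587]
tool_rot: [-179.9, -0.1, 154.0]
force: [-4.2, -1.5, 12.0]
grip_width: 0.0128
```

```bash
python3 - <<'E'
from h import *
goal(.4652,.1403,.064,-139.15)
E
```

```text
t 10.4667 pos [0.4654 0.1399 0.0587] rot [-1.7994e+02 -1.4000e-01  1.5403e+02] F [-4.22 -1.53 12.  ] T [-0.339  1.047 -0.018] w 0.0128 q [-43.   5.  24. 116.  -2.  60.  46.]
shift [ 0.0004  0.0003 -0.0053] turn -1.1662
```

Call:
servo_tool:
  plan:
    - [[0.0, 0, 0, 0.0009, 0.02], [0.0, 0, 0, 0.0009, 0.04], [0.0, 0, 0, 0.0009, 0.04], [0.0, 0, 0, 0.0009, 0.04]]

```text
time_s: 10.8
tool_pos: [0.4655, 0.1399, 0.0587]
tool_rot: [-179.9, -0.2, 151.7]
force: [-3.9, -0.8, 11.9]
grip_width: 0.013
```

```bash
python3 - <<'E'
from h import *
goal(.4652,.1403,.064,-139.15)
E
```

```text
t 10.8 pos [0.4655 0.1399 0.0587] rot [-1.7994e+02 -1.6000e-01  1.5173e+02] F [-3.89 -0.8  11.89] T [-0.338  1.062  0.02 ] w 0.013 q [-43.   5.  24. 116.  -2.  60.  44.]
shift [ 0.0005  0.0003 -0.0053] turn -1.2064
```

Call:
servo_tool:
  plan:
    - [[0.0, 0, 0, 0.0009, 0.015], [0.0, 0, 0, 0.0009, 0.03], [0.0, 0, 0, 0.0009, 0.03]]

```text
time_s: 11.05
tool_pos: [0.4654, 0.1398, 0.0587]
tool_rot: [-179.9, -0.2, 150.0]
force: [-4.3, -2.8, 11.1]
grip_width: 0.0128
```

```bash
python3 - <<'E'
from h import *
goal(.4652,.1403,.064,-139.15)
E
```

```text
t 11.05 pos [0.4654 0.1398 0.0587] rot [-179.94   -0.18  149.98] F [-4.35 -2.78 11.12] T [-0.357  1.027  0.074] w 0.0128 q [-43.   5.  24. 116.  -2.  60.  42.]
shift [ 0.0004  0.0003 -0.0053] turn -1.2368
```

Call:
servo_tool:
  plan:
    - [[0.0, 0, 0, 0.0009, 0.01], [0.0, 0, 0, 0.0009, 0.02], [0.0, 0, 0, 0.0009, 0.02]]

```text
time_s: 11.3
tool_pos: [0.4654, 0.1398, 0.0587]
tool_rot: [-179.9, -0.2, 148.9]
force: [-3.7, -1.8, 11.5]
grip_width: 0.0126
```

```bash
python3 - <<'E'
from h import *
goal(.4652,.1403,.064,-139.15)
c=read_camera("scene"); save("end",cv2.resize(c["image"][250:330,314:394],(560,560),interpolation=cv2.INTER_CUBIC))
E
```

```text
t 11.3 pos [0.4654 0.1398 0.0587] rot [-179.93   -0.19  148.85] F [-3.65 -1.8  11.48] T [-0.363  1.088  0.229] w 0.0126 q [-43.   5.  24. 116.  -2.  60.  41.]
shift [ 0.0004  0.0003 -0.0053] turn -1.2566
```

View pics/end.png

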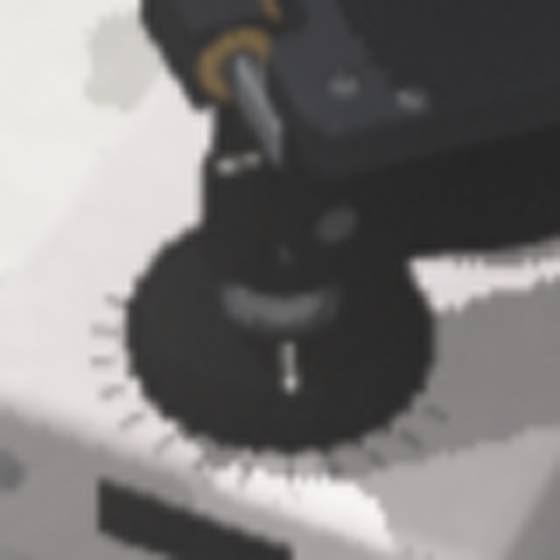

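Torque rose from about 0 to 0.23 N m, so this is the end stop. The ring's line is still at (290,368). I'll ease back slightly, then let the knob rise.

Call:
servo_tool:
  plan:
    - [[0.0, 0, 0, 0.0009, -0.01], [0.0, 0, 0, 0.0009, -0.03], [0.0, 0, 0, 0.0009, -0.035], [0.0, 0, 0, 0.0009, -0.035]]

```text
time_s: 11.68
tool_pos: [0.4654, 0.1398, 0.0587]
tool_rot: [-179.9, -0.2, 150.9]
force: [-4.5, -1.3, 11.6]
grip_width: 0.0128
```

```bash
python3 - <<'E'
from h import *
goal(.4652,.1403,.0645,-139.15)
E
```

```text
t 11.6833 pos [0.4654 0.1398 0.0587] rot [-179.94   -0.22  150.89] F [-4.53 -1.26 11.59] T [-0.297  1.013  0.022] w 0.0128 q [-43.   5.  24. 116.  -2.  60.  43.]
shift [ 0.0004  0.0003 -0.0058] turn -1.2211
```

Call:
servo_tool:
  plan:
    - [[0.0, 0, 0, -0.001, 0], [0.0, 0, 0, -0.002, 0], [0.0, 0, 0, -0.003, 0], [0.0, 0, 0, -0.004, 0], [0.0, 0, 0, -0.005, 0], [0.0, 0, 0, -0.0058, 0], [0.0, 0, 0, -0.0058, 0]]

```text
time_s: 12.27
tool_pos: [0.4653, 0.1398, 0.0644]
tool_rot: [-179.9, -0.2, 150.9]
force: [-1.8, 0.5, 2.1]
grip_width: 0.0124
```

```bash
python3 - <<'E'
from h import *
goal(.4652,.1403,.065,-139.15)
E
```

```text
t 12.2667 pos [0.4653 0.1398 0.0644] rot [-179.93   -0.22  150.89] F [-1.85  0.45  2.05] T [-0.003  0.283  0.026] w 0.0124 q [-43.   5.  24. 115.  -2.  61.  43.]
shift [ 0.0003  0.0004 -0.0006] turn -1.221
```

Up to within 0.5 mm, and the force has dropped to 2 N. I'll rise the last bit, lower the grip, then open.

Call:
servo_tool:
  plan:
    - [[0.0, 0, 0, -0.0005, 0], [0.0, 0, 0, -0.0005, 0], [0.0, 0, 0, -0.0005, 0]]
  force: 10

```text
time_s: 12.52
tool_pos: [0.4653, 0.1398, 0.0647]
tool_rot: [-179.9, -0.2, 150.9]
force: [-1.4, 0.6, 1.5]
grip_width: 0.0128
```

Call:
servo_tool:
  plan:
    - [[0.036, 0, 0, 0, 0], [0.036, 0, 0, 0, 0], [0.036, 0, 0, 0, 0], [0.036, 0, 0, 0, 0], [0.036, 0, 0, 0, 0], [0.036, 0, 0, 0, 0], [0.036, 0, 0, 0, 0]]

```text
time_s: 13.1
tool_pos: [0.4653, 0.1398, 0.0647]
tool_rot: [-179.9, -0.2, 150.9]
force: [-0.6, -0.4, 0.2]
grip_width: 0.036
```

Call:
servo_tool:
  plan:
    - [[0.036, 0, 0, -0.01, 0], [0.036, 0, 0, -0.03, 0], [0.036, 0, 0, -0.06, 0], [0.036, 0, 0, -0.09, 0], [0.036, 0, 0, -0.12, 0], [0.036, 0, 0, -0.12, 0]]

```text
time_s: 13.6
tool_pos: [0.4696, 0.141, 0.1917]
tool_rot: [179.5, 0.1, 150.9]
force: [2.1, 0.3, -0.6]
grip_width: 0.0362
```

Call:
servo_tool:
  plan:
    - [[0.036, 0.05, 0.04, -0.03, 0], [0.036, 0.08, 0.06, -0.06, 0], [0.036, 0.1, 0.08, -0.06, 0], [0.036, 0.1, 0.08, -0.06, 0], [0.036, 0.1, 0.08, -0.06, 0], [0.036, 0.1, 0.08, -0.06, 0]]

```text
time_s: 14.1
tool_pos: [0.4205, 0.2601, 0.2527]
tool_rot: [179.5, 0.2, 151.0]
force: [0.3, -0.5, -0.3]
grip_width: 0.036
```

```bash
python3 - <<'E'
from h import *
goal(.4652,.1403,.065,-139.15)
s=read_camera("scene"); t=read_camera("top")
b=cv2.resize(s["image"][220:330,294:404],(560,560),interpolation=cv2.INTER_CUBIC); save("final",b)
for n,c in(("scene",s),("top",t)):
    z=np.array([world(c,u,v) for v in range(480) for u in range(640) if c["range_z"][v,u]>0 ])
    k=z[(np.hypot(z[:,0]-.463,z[:,1]-.1405)<.024)&(z[:,2]>.1)&(z[:,2]<.13)]
    if len(k)>8: print(n,len(k),"bar top",np.percentile(k[:,2],[50,90]),cv2.minAreaRect((k[k[:,2]>.11][:,:2]*1000).astype(np.float32)))
    q=z[(np.hypot(z[:,0]-.554,z[:,1]-.173)<.03)&(z[:,2]>.1)&(z[:,2]<.14)]
    if len(q): print("bottle",q.mean(0),q[:,2].max())
E
```

```text
t 14.1 pos [0.4205 0.2601 0.2527] rot [179.5    0.19 151.03] F [ 0.31 -0.53 -0.26] T [-0.049 -0.022  0.01 ] w 0.036 q [-51.  -3.  16. 100.   1.  82.  26.]
shift [-0.0965 -0.0848  0.1873] turn -1.2185
scene 370 bar top [0.11460662 0.12007792] ((465.3603210449219, 139.75479125976562), (15.761028289794922, 34.55956268310547), 61.90303421020508)
bottle [0.5520956  0.16545626 0.11652327] 0.13227758079096774
```

View pics/final.png

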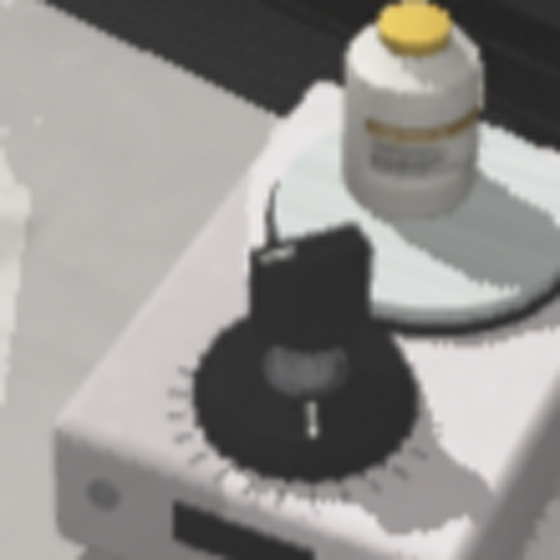

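```bash
python3 - <<'E'
from h import *
import pickle
a=pickle.load(open("scene.pkl","rb")); s=read_camera("scene")
for c in(a,s):
    z=np.array([world(c,u,v) for v in range(480) for u in range(640) if c["range_z"][v,u]>0 ])
    q=z[(np.hypot(z[:,0]-.554,z[:,1]-.173)<.03)&(z[:,2]>.1)&(z[:,2]<.14)]; print("bottle",q.mean(0))
    m=c["image"][295:312,345:365].astype(int).min(2)>130; v,u=np.nonzero(m); print("line",u.mean()+345,v.mean()+295,len(u))
env.sign_off()
E
```

```text
bottle [0.55207486 0.16539602 0.11661476]
line 355.14285714285717 302.7142857142857 7
bottle [0.5519662  0.16545225 0.11662963]
line 355.0 303.0 4
the job is handed in; nothing more can be done
```

The inner knob is now in the far notch, fully up and released, and I've handed the job in (it reports no verdict).

- **Pressing:** I gripped the bar across its thickness and pressed it down in small steps. The seat showed about 6 mm down, where the force jumped from 5 to 9 N. I held about 12 N in total, roughly 6 N over the spring.
- **Turning:** I turned it clockwise until the wrist torque rose to 0.23 N m at 1.26 rad, which I took as the end stop. I then eased back 0.035 rad, let it spring up, opened the fingers and moved clear. The 0.23 N m is slightly above the roughly 0.22 N m at which the outer ring can start to turn.

**Last checks:**
- **Inner knob:** the bar top is at z≈0.12 m, which is fully up. It has turned about 1.2 rad by depth, a coarse measure.
- **Outer ring:** its index line is within 0.3 px of where it started in the scene camera, about 0.5 mm.
- **Bottle:** it is within about 0.2 mm of its start position and upright.
- **Robot:** it is clear of everything, and the time was about 14 s of the 72 s allowed.

**What disagreed:** the reported TCP is about 29 mm lower than the real fingertips. My first closing therefore shut on air just above the knob and touched nothing. I measured the offset with the depth cameras and corrected for it. The final top-camera pass gave no usable view of the knob or bottle, so the last checks rest on the scene camera alone.

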